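# Hang the utensil caddy on the kitchen rail

## Robot

A 7-joint arm with a two-finger parallel gripper is mounted at the origin on the work surface. World frame = base frame: x ahead of the robot, y to its left, z up, the work surface at z = 0. Lengths are in m, angles in rad, forces in N, time in s.
With the tool pointing down it reaches from about 0.4 to 0.925 m from the base axis. Payload 5.6 kg.
Tool frame: the origin (TCP) lies on the centre line of the jaws, within the pads' length; the fingertips stand 8 mm ahead of it and the grasp point (between the pads) lies 11 mm behind it; z points along the fingers, y is the line along which they close (so a half turn about z gives the same grasp; the last joint's range is limited). The gripper opens to 85 mm and grips with 20 to 120 N. Pads are 22 mm wide; open, the fingers measure 114 mm over their backs; the gripper's body (76 mm by 85 mm) begins 54 mm behind the grasp point. The pads swing forward as they close: fully open they stand 13 mm farther back than shut.
Start: joints at [1.084, 0.468, -0.012, 1.603, 0.006, 1.071, -0.056], TCP at [0.279, -0.587, 0.239] pointing down, gripper open.
Joint ranges: [-2.53, 2.53], [-0.31, 2.02], [-1.57, 1.55], [0.28, 2.44], [-1.29, 4.43], [0.15, 1.84], [-2.92, 2.92]. Speed limits (rad/s): [2.57, 2.57, 3.14, 3.14, 3.14, 3.14, 3.14].

## Interface

Orientations are given as a unit quaternion [w, x, y, z].
In Python, from workcell import readout, viewer, env gives the robot as it stands.
- The arm moves only by the tool step_arm, never from a script. Its argument "motion" is a list of rows, each a list of 5 numbers: the closure, from 0 (fully open) to 1 (shut), then the shift along the tool's x, y, z in cm, then the turn about the tool's z in degrees. In form: [[gripper, tx, ty, tz, spin], ...]. A call has 1 to 12 rows; each row shifts and turns the commanded pose from where the row before left it, along the tool's axes as they then stand; what a row does not reach is not made up. A row lasts 1/8 s, in which the tool goes at most 62.5 mm and 10.7 degrees, less where a joint would pass 70% of its speed; a pose out of reach is approached as far as the arm can. A call is refused whole if a number of a shift passes 6.25 or a number of a turn 10.7, either way. A call with a gripper value outside its range is refused whole. The fingers move at their own pace and stop on an object; "newtons" is the grip in N (left out, the last holds). Time passes only in rows, so rows that do not move let the fingers close. It gives the time, the measured TCP pose, the force, the opening and the grip force at its end, in the units of the state.
- readout.read_state(): the state, without advancing time (a new reading comes with each control period).
- viewer.snapshot(name): name is "side" or "top"; returns the picture (420x560x3 uint8, red, green, blue); there is no depth.
- viewer.get_calibration(name): a dict with "fovy" (degrees; the focal length in pixels is half the picture's height over the tangent of half this angle, whatever the lens; pixels are square), "cx", "cy" (the principal point, pixels), "D" ([k1, k2, p1, p2, k3] as OpenCV has them; the pictures are not rectified), "view" (4x4, takes a point from world to camera coordinates). Camera axes: x right, y up, looking along -z (the intrinsics and any distortion apply to the point x, -y, -z); pixel columns grow to the right and rows downward; lengths in m; the calibration is good to about 2 mm. A picture is of the moment at which its call begins. get_calibration takes no time and is no camera call.
- env.hand_in(): hands the job in; it is judged then, once.
The state is a dict: "t": time; "qpos": joint angles; "qvel": joint speeds; "effort": joint torques, N m; "tcp_pos": TCP position; "ee_rot": TCP orientation; "ft_force": force on the tool from outside, world axes, zero at the start; "moment": the same for the moment, N m; "width": opening from 0.0 (shut) to 1.0 (fully open); "finger_force": force on a finger pad.
Only numpy, scipy, OpenCV 4.12 (cv2) and the standard library are available. Lean on these libraries where they do the work, as an engineer would, in place of code of your own. Each camera call takes 0.05 s, during which the arm holds its last target. There are 200 camera calls.

## Task

Pick up the metal caddy that has the hook on its back, lift the hook over the raised lip of the steel rail in the rail's open section, and lower it gently until it hangs seated behind the lip. Then, still hooked on, slide it gently to the left along the rail, under the keeper strip, until it is fully up against the end plate, and let go. Never drop it or force it against the rail, and leave the other things on the counter where they are.

Things in the scene. Friction and masses are not known exactly. Their poses are not given: they have to be found in the camera images.
- caddy: The hooked caddy: plain aluminium open bucket, 60 (x) by 90 (y) by 70 mm high, 0.24 to 0.39 kg. Origin: centre of its underside; x points to the hook side, z up. A back plate 60 mm wide (y -30 to 30), x 30 to 34, rises from z=5 to 114 and carries the hook. It stands upright on the counter at the start.
- caddy_bar (a point): Middle of the caddy's carrying bar, at x=0, y=0, z=125 mm of the caddy. The bar runs along the caddy's x from -30 to 32 mm, 12 mm wide (y) by 12 mm high; its posts are at x=-28 and 30. Pinch it here from above, fingers closing along the caddy's y.
- caddy_hook (a point): Middle of the underside of the hook's top plate, at x=38.5, y=0, z=110 mm of the caddy: this rests on the lip. Top plate x 30 to 48, z 110 to 114. Tongue: 60 mm wide (y), x 43 to 48, hanging from the plate down to z=90. The gap between back plate and tongue is 9 mm; the lip that goes in it is 5 mm thick.
- stand: Fixed steel stand with the rail on two posts (x=45, y=-100 and 100, top at 200 mm); base plate 12 mm high, x -35 to 95, y -145 to 145. Origin on the counter under the rail's front face, mid-length; y along the rail to the left, x away from the robot, z up. The rail is clamped at an adjustable height: lip top 150 to 200 mm up, new each time, NOT in this pose: feel or see it.
- stand_open (a point): Point on the counter under the front face of the rail's open section (stand x=0, y=-15 mm). Rail section here: front plate and lip x 0 to 5, reaching 80 mm down from the lip's top; channel x 5 to 17, 26 mm deep below the lip's top; back wall x 17 to 21, top 3 mm below the lip's. Seated, the caddy's origin is at stand x about -38 to -34 and 110 mm below the lip's top; free, it leans up to 0.06 rad.
- stand_home (a point): Point on the counter under the rail's front face (stand x=0, y=95 mm): the caddy's y when it is up against the left end plate (inner face y=125; the right one y=-125; both rise 12 mm over the lip). Keeper strip over the channel from y=60 to 130, x 5 to 21, underside 8 mm over the lip, 4 mm over the seated hook: the hook goes in only right of y=60 and must stay down. Do not push the rail over 20 N.
- plain: A bystander: the same bucket and carrying bar without back plate and hook. Origin: centre of its underside. It may stand in either of two places, swapped with the hooked caddy. Leave alone.
- salt: Salt shaker, white with steel cap, 38 mm wide, 84 mm high, origin under its centre. Leave alone.
- pepper: Pepper shaker, black with steel cap, 38 mm wide, 84 mm high, origin under its centre. Leave alone.
- mug: White mug, 84 mm wide, 85 mm high, origin under its centre. Leave alone.
- bottle: Water bottle, 66 mm wide, 200 mm high, origin under its centre. Leave alone.
Mind the look-alikes: they are no part of the job. What is shaped like the caddy but yellow is not meant.

How it is judged:
By the outcome, as a careful person would: the job done as asked, in the order asked, and still so for the second after the job is handed in, with the robot touching nothing.
It also fails if it takes over 64 s, if anything falls off the work surface, if the arm or the gripper's body presses on something with over 40 N, if the wrist force passes 120 N, or if a joint passes its speed limit or range.

## Working session

There is one attempt and no reset: what is moved stays moved. The work goes in short steps, Python scripts to look and compute and a tool call to move; the robot and the scene stay as the last step left them, time stands still between calls to the robot, and variables do not carry over. Pictures are saved under pics/ and viewed, at most 10 in all, crops included, and the job is handed in when it is done.

Besides the shell and the picture viewer there is one more tool, called as a command line: name --pt "numbers of a row" for each row, then --argument value for the rest. step_arm: Moves the arm, as the interface text tells. Its arguments: {"type":"object","properties":{"motion":{"type":"array"},"newtons":{"type":"number"}},"required":["motion"]}

```bash
mkdir -p pics
cat > h.py <<'E'
import numpy as np, cv2
from workcell import readout, viewer, env
def cal(n):
    c=viewer.get_calibration(n); f=210/np.tan(np.radians(c["fovy"])/2)
    K=np.array([[f,0,c["cx"]],[0,f,c["cy"]],[0,0,1]]); return K,np.array(c["D"],float),np.array(c["view"])
def proj(n,P):
    K,D,V=cal(n); F=np.diag([1.,-1,-1]); P=np.atleast_2d(np.array(P,float))
    return cv2.projectPoints(P,cv2.Rodrigues(F@V[:3,:3])[0],F@V[:3,3],K,D)[0][:,0]
def ray(n,uv):
    K,D,V=cal(n); p=cv2.undistortPoints(np.array([[uv]],float),K,D)[0,0]
    R=V[:3,:3]; return -R.T@V[:3,3], R.T@np.array([p[0],-p[1],-1])
def atz(n,uv,z):
    o,d=ray(n,uv); return o+d*(z-o[2])/d[2]
def tri(a,b):
    A=np.zeros((3,3)); v=np.zeros(3)
    for n,uv in (("side",a),("top",b)):
        o,d=ray(n,uv); d/=np.linalg.norm(d); M=np.eye(3)-np.outer(d,d); A+=M; v+=M@o
    return np.linalg.solve(A,v)
def save(n,name,crop=None,s=1):
    im=viewer.snapshot(n)[:,:,::-1]
    if crop: x0,y0,x1,y1=crop; im=im[y0:y1,x0:x1]
    cv2.imwrite(f"pics/{name}.png",cv2.resize(im,None,fx=s,fy=s,interpolation=cv2.INTER_CUBIC))
E
python3 - <<'E'
from h import *
save("side","s0"); save("top","t0")
a=cv2.imread("pics/s0.png");b=cv2.imread("pics/t0.png")
for n in("side","top"):
    K,D,V=cal(n); print(n,K[0,0],D,-V[:3,:3].T@V[:3,3],V[:3,:3].round(2).tolist())
s=readout.read_state(); print(s["t"],s["tcp_pos"],s["ee_rot"],s["ft_force"],s["width"])
E
```

```text
side 521.3748106622905 [-0.08783993  0.          0.          0.          0.        ] [-0.11910077  0.80492393  0.84628976] [[-0.75, -0.66, 0.01], [0.38, -0.43, 0.82], [-0.54, 0.62, 0.57]]
top 392.043948303645 [-0.07757251  0.          0.          0.          0.        ] [4.25581967e-01 1.89886357e-05 1.10546568e+00] [[-0.01, -1.0, -0.02], [0.99, -0.01, 0.15], [-0.15, -0.02, 0.99]]
0.1 [ 0.27882736 -0.58657285  0.23837168] [-8.27046465e-04  9.75482758e-01  2.20074193e-01 -2.32331656e-04] [-1.02593043  0.14778683 -0.21484774] 0.9997482143216975
```

View pics/s0.png

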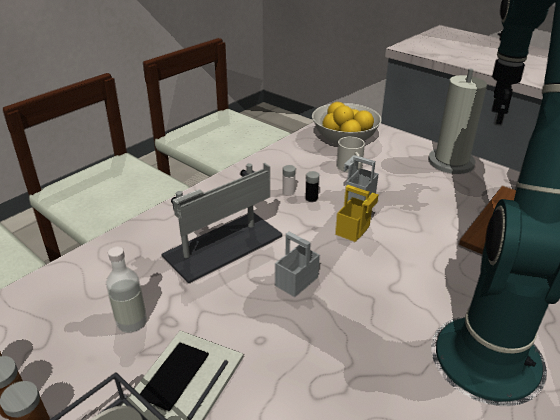

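View pics/t0.png

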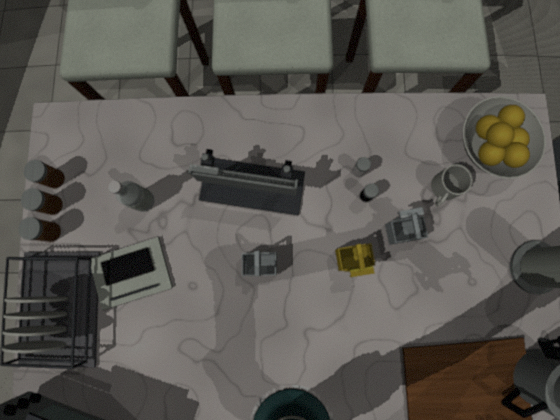

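Three bucket shapes show up: grey A at side (297,268) / top (260,263), grey B at side (362,178) / top (406,228), and a yellow one at side (353,215), which is excluded. B seems to have a plate and hook, so I'm enlarging both.

Run:
```python
from h import *
a=cv2.imread("pics/s0.png");b=cv2.imread("pics/t0.png")
def c(im,x,y,w=40,h=30): return cv2.convertScaleAbs(cv2.resize(im[y-h:y+h,x-w:x+w],(400,300),interpolation=cv2.INTER_CUBIC),alpha=1.3)
cv2.imwrite("pics/c0.png",np.vstack([np.hstack([c(a,297,262),c(a,360,180)]),np.hstack([c(b,260,262),c(b,406,226)])]))
cv2.imwrite("pics/c1.png",np.vstack([cv2.resize(a[155:285,155:290],None,fx=3.6,fy=3.6,interpolation=cv2.INTER_CUBIC)[:,:486]]))
cv2.imwrite("pics/c2.png",cv2.convertScaleAbs(cv2.resize(b[140:220,180:320],None,fx=5.6,fy=5.6,interpolation=cv2.INTER_CUBIC),alpha=1.5))
```

```text
(no output)
```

View pics/c0.png

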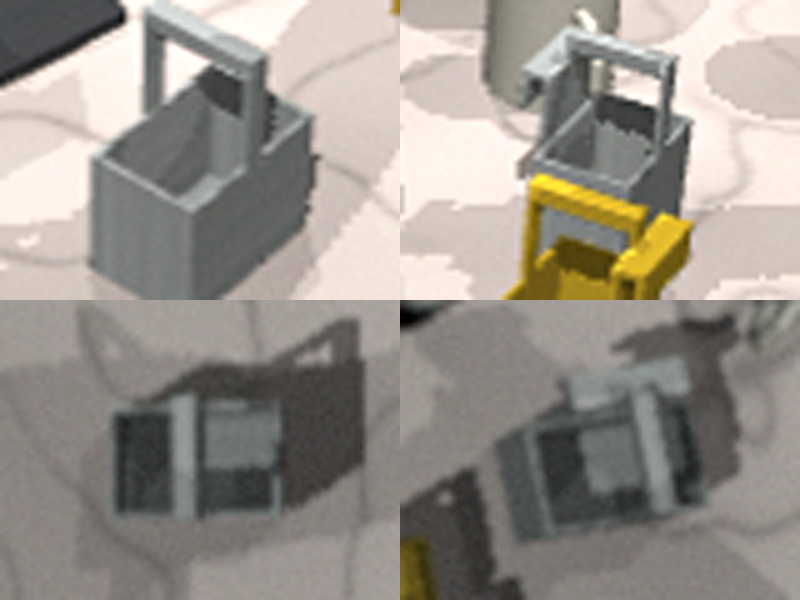

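View pics/c1.png

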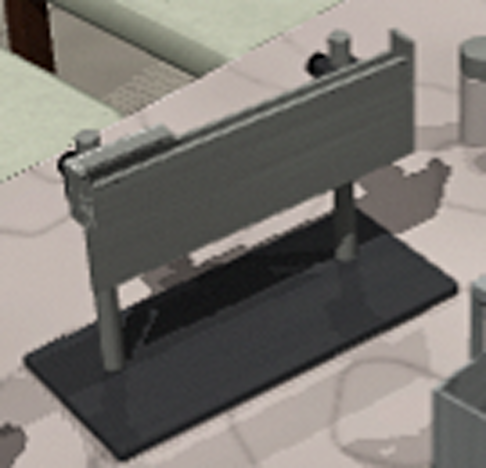

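View pics/c2.png

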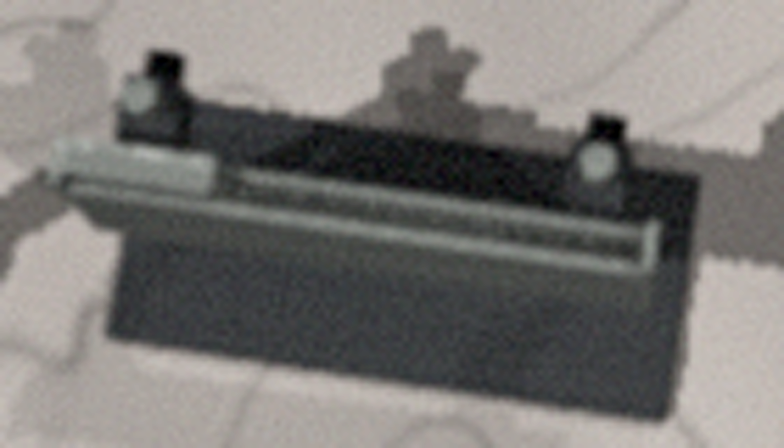

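B (side 362,178 / top 406,228) is the grey caddy with a back plate and hook: the tab shows at crop (540,75) in the side view and the wide plate at crop (630,383) in the top view. A has no hook, so it is the plain bucket. The stand's base corners and the lip edge are clear, and the keeper strip is at the left end. Next I fit the poses.

```bash
cat > fit.py <<'E'
from h import *
from scipy.optimize import least_squares
def T(p,P):
    c,s=np.cos(p[2]),np.sin(p[2]); P=np.atleast_2d(np.array(P,float))/1000
    return np.c_[p[0]+c*P[:,0]-s*P[:,1],p[1]+s*P[:,0]+c*P[:,1],P[:,2]]
def run():
    C={"top":[((32,0,131),(414.4,214.4)),((-30,0,131),(419,238.4)),((48,30,114),(399.6,212)),((48,-30,114),(423.6,208.4)),((30,30,114),(401,217.6)),((-30,45,70),(395,243)),((-30,-45,70),(427,238))],
       "side":[((32,0,131),(353.5,156.4)),((-30,0,131),(374.8,162))]}
    def r(p): return np.concatenate([(proj(n,T(p,[a for a,_ in C[n]]))-[b for _,b in C[n]]).ravel() for n in C])
    q=least_squares(r,[.55,-.3,.2],loss="soft_l1",f_scale=1); print("caddy",q.x.round(4),r(q.x).round(1).reshape(-1,2).tolist())
    S={"top":[((-35,145,12),(199.3,199.8)),((-35,-145,12),(299.3,214.1)),((95,-145,12),(305,171.8))],
       "side":[((-35,145,12),(188.9,280)),((-35,-145,12),(281.9,235)),((95,145,12),(162.8,253.6))]}
    L={"side":[(181.5,207),(267,172.3)],"top":[(191.6,174),(297,188.4)]}
    def r2(p):
        o=[(proj(n,T(p,[a for a,_ in S[n]]))-[b for _,b in S[n]]).ravel() for n in S]
        for n in L:
            e=proj(n,T(p,[(0,125,p[3]*1000),(0,-125,p[3]*1000)])); d=e[1]-e[0]; d/=np.linalg.norm(d)
            o.append([np.cross(d,np.array(u)-e[0]) for u in L[n]])
        return np.concatenate(o)
    w=least_squares(r2,[.7,.1,-.1,.17],loss="soft_l1",f_scale=1); print("stand",w.x.round(4),r2(w.x).round(1).tolist())
    for u in L["top"]: print("lip end at h",atz("top",u,w.x[3]).round(4))
    print("open,home",T(w.x,[(0,-15,0),(0,95,0)]).round(4).tolist())
    print("bar",T(q.x,[(0,0,125)]).round(4))
    for n,u,v in(("yellow",(353,215),(355,258)),("mug",(350,152),(456,180))): print(n,tri(u,v).round(3))
if __name__=="__main__": run()
E
python3 -W ignore fit.py
```

```text
caddy [ 0.5265 -0.3207  0.1247] [[-0.1, -0.0], [-0.2, 0.3], [0.1, -1.2], [-1.1, -0.8], [-0.0, 0.1], [-0.3, -0.1], [0.8, 0.1], [1.8, -0.2], [0.5, 0.5]]
stand [ 0.6358  0.1076 -0.1623  0.1932] [-0.8, 0.1, -0.2, 0.7, 0.7, -1.5, 0.2, 0.9, 1.7, -1.7, -1.3, -0.4, -0.3, 0.4, 0.4, -0.5]
lip end at h [0.6552 0.232  0.1932]
lip end at h [ 0.6158 -0.021   0.1932]
open,home [[0.6333, 0.0928, 0.0], [0.6511, 0.2013, 0.0]]
bar [[ 0.5265 -0.3207  0.125 ]]
yellow [ 0.457 -0.174  0.051]
mug [ 0.668 -0.468  0.043]
```

step_arm --pt "0.3 0 0 0 9.15" --pt "0.3 0 0 0 9.15" --pt "0.3 3.1 -2.6 0 0" --pt "0.3 3.1 -2.6 0 0" --pt "0.3 3.1 -2.6 0 0" --pt "0.3 3.1 -2.6 0 0" --pt "0.3 3.1 -2.6 0 0" --pt "0.3 3.1 -2.6 0 0" --pt "0.3 3.1 -2.6 0 0" --pt "0.3 3.1 -2.6 0 0" --pt "0.3 3.1 -2.5 0 0" --pt "0.3 0 0 0 0" --newtons 60

```text
t: 1.6
tcp_pos: [0.5295, -0.3172, 0.2387]
ee_rot: [-0.001, 0.998, 0.065, 0.0]
ft_force: [-0.0, -0.1, 0.5]
width: 0.7
finger_force: 0.0
```

step_arm --pt "0.3 -0.3 0.3 2 0" --pt "0.3 0 0 3 0" --pt "0.3 0 0 3 0" --pt "0.3 0 0 2.5 0" --pt "0.3 0 0 1.5 0" --pt "0.3 0 0 0.5 0" --pt "0.3 0 0 0 0"

```text
t: 2.48
tcp_pos: [0.5245, -0.325, 0.1146]
ee_rot: [0.0, 0.998, 0.062, 0.0]
ft_force: [-0.1, 0.7, -0.1]
width: 0.703
finger_force: 0.0
```

Run:
```python
from h import *
save("side","s1",(320,110,420,210),3.9); save("top","t1",(360,185,460,260),4)
a=cv2.imread("pics/s1.png");b=cv2.imread("pics/t1.png")
print(proj("top",[readout.read_state()["tcp_pos"]]))
cv2.imwrite("pics/g1.png",np.hstack([a[:300,:390],cv2.convertScaleAbs(b,alpha=1.4)]))
```

```text
[[416.37458104 228.14095666]]
```

View pics/g1.png

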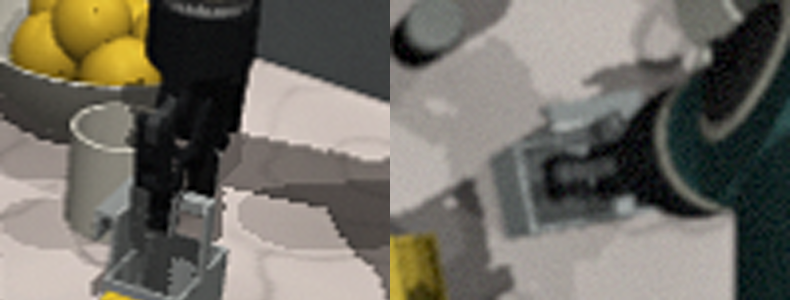

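The fingers straddle the bar (side crop 165,190). I'll make a small correction, close, and then lift a little.

step_arm --pt "0.3 0.25 -0.4 0 0" --pt "0.3 0 0 0 0" --pt "1 0 0 0 0" --pt "1 0 0 0 0" --pt "1 0 0 0 0" --pt "1 0 0 0 0" --pt "1 0 0 0 0" --pt "1 0 0 0 0" --newtons 60

```text
t: 3.58
tcp_pos: [0.5263, -0.3204, 0.1144]
ee_rot: [0.0, 0.998, 0.062, -0.0]
ft_force: [-1.2, 0.1, 2.0]
width: 0.127
finger_force: 58.7
```

step_arm --pt "1 0 0 -1 0" --pt "1 0 0 -2 0" --pt "1 0 0 -3 0" --pt "1 0 0 -3 0" --pt "1 0 0 -3 0" --pt "1 0 0 -2 0" --pt "1 0 0 -1 0" --pt "1 0 0 0 8.2" --pt "1 0 0 0 8.2" --pt "1 0 0 0 0"

```text
t: 4.82
tcp_pos: [0.5262, -0.3201, 0.2642]
ee_rot: [-0.0, 0.997, -0.08, -0.0]
ft_force: [0.3, -0.1, -2.1]
width: 0.13
finger_force: 58.4
```

step_arm --pt "1 0 -1.5 0 0" --pt "1 -0.2 -3 0 0" --pt "1 -0.2 -4.5 0 0" --pt "1 -0.2 -4.5 0 0" --pt "1 -0.2 -4.5 0 0" --pt "1 -0.2 -4.5 0 0" --pt "1 -0.2 -4.5 0 0" --pt "1 -0.2 -4.5 0 0" --pt "1 -0.2 -4.5 0 0" --pt "1 -0.2 -3.5 0 0" --pt "1 -0.2 -2 0 0" --pt "1 0 -1 0 0"

```text
t: 6.32
tcp_pos: [0.5748, 0.1035, 0.2642]
ee_rot: [0.0, 0.997, -0.08, -0.0]
ft_force: [0.7, 0.4, -2.6]
width: 0.126
finger_force: 58.5
```

step_arm --pt "1 0 0 0 0" --pt "1 0 0 0 0"

```text
t: 6.58
tcp_pos: [0.5753, 0.1006, 0.2642]
ee_rot: [0.001, 0.997, -0.082, -0.0]
ft_force: [-0.0, 0.4, -2.3]
width: 0.127
finger_force: 58.5
```

Run:
```python
from h import *
save("side","s2",(160,100,320,300),3); save("top","t2",(180,140,320,240),3)
a=cv2.imread("pics/s2.png");b=cv2.imread("pics/t2.png")
im=np.zeros((600,900,3),np.uint8); im[:,:480]=a; im[:300,480:]=cv2.convertScaleAbs(b,alpha=1.5)
cv2.imwrite("pics/g2.png",im[:, :800])
```

```text
(no output)
```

View pics/g2.png

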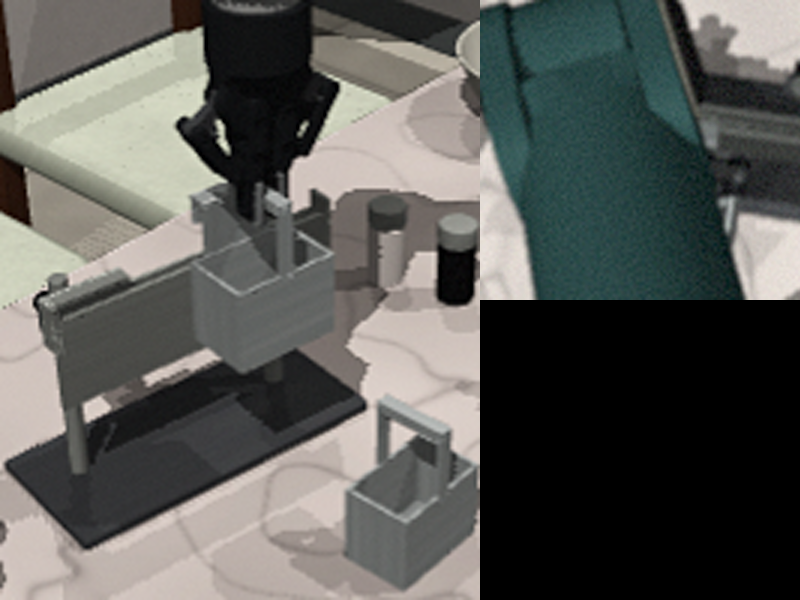

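The caddy hangs upright in front of the rail's open section. The hook (side crop 205,205) is well above the lip and right of the keeper (crop 90,290). Next I move the tongue over the lip, still above it.

step_arm --pt "1 0.6 0 0 0" --pt "1 0.8 0 0 0" --pt "1 0.6 0 0.5 0" --pt "1 0 0 1 0" --pt "1 0 0 1 0" --pt "1 0 0 0.9 0" --pt "1 0 0 0.5 0" --pt "1 0 0 0 0" --pt "1 0 0 0 0"

```text
t: 7.8
tcp_pos: [0.5952, 0.0992, 0.2256]
ee_rot: [-0.0, 0.997, -0.081, 0.0]
ft_force: [-0.4, 0.9, -1.7]
width: 0.125
finger_force: 58.4
```

step_arm --pt "1 0.1 0 0 0" --pt "1 0.1 0 0 0" --pt "1 0.1 0 0 0" --pt "1 0 0 0 0" --pt "1 0 0 0 0"

```text
t: 8.43
tcp_pos: [0.5977, 0.0987, 0.2252]
ee_rot: [0.0, 0.997, -0.081, -0.0]
ft_force: [-0.1, 1.2, -2.6]
width: 0.126
finger_force: 58.6
```

step_arm --pt "1 0.1 0 0 0" --pt "1 0 0 0 0" --pt "1 0 0 0 0"

```text
t: 8.8
tcp_pos: [0.5982, 0.0988, 0.2252]
ee_rot: [-0.0, 0.997, -0.081, -0.001]
ft_force: [-4.9, 1.1, 0.7]
width: 0.126
finger_force: 58.9
```

step_arm --pt "1 0.1 0 0 0" --pt "1 0 0 0 0" --pt "1 0 0 0 0"

```text
t: 9.18
tcp_pos: [0.5984, 0.0989, 0.2251]
ee_rot: [-0.0, 0.997, -0.081, -0.002]
ft_force: [-7.5, 1.9, 2.4]
width: 0.129
finger_force: 59.1
```

step_arm --pt "1 0.1 0 0 0" --pt "1 0 0 0 0" --pt "1 0 0 0 0"

```text
t: 9.55
tcp_pos: [0.5987, 0.099, 0.2251]
ee_rot: [0.0, 0.997, -0.081, -0.002]
ft_force: [-8.9, 1.3, 3.2]
width: 0.126
finger_force: 59.3
```

step_arm --pt "1 -0.3 0 0 0" --pt "1 -0.2 0 0 0" --pt "1 0 0 0 0" --pt "1 0 0 0 0"

```text
t: 10.05
tcp_pos: [0.5963, 0.0988, 0.2254]
ee_rot: [0.0, 0.997, -0.081, 0.0]
ft_force: [-0.6, 0.9, -2.6]
width: 0.127
finger_force: 58.4
```

Run:
```python
from h import *
save("side","s3",(190,140,290,240),6)
```

```text
(no output)
```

View pics/s3.png

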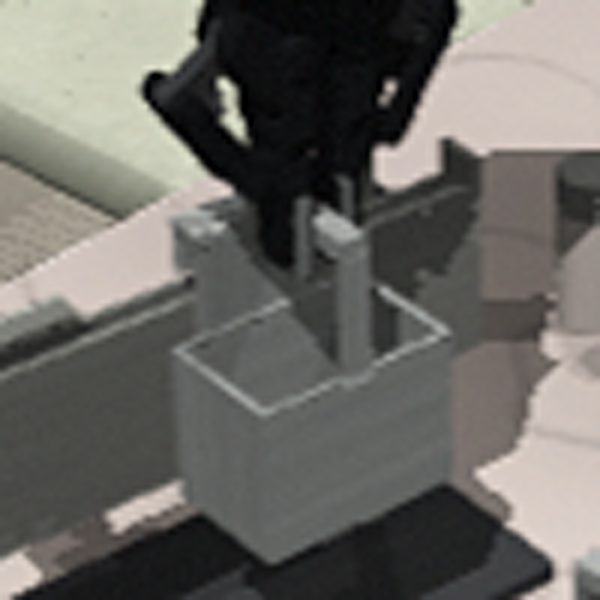

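The hook's tongue (crop 190,215–272) is just above and beyond the lip edge (crop 192,280). Lowering in small steps and watching the force.

step_arm --pt "1 0 0 0.3 0" --pt "1 0 0 0.3 0" --pt "1 0 0 0.3 0" --pt "1 0 0 0 0" --pt "1 0 0 0 0"

```text
t: 10.72
tcp_pos: [0.5959, 0.099, 0.2163]
ee_rot: [0.0, 0.997, -0.081, 0.0]
ft_force: [0.1, -0.6, -2.1]
width: 0.127
finger_force: 58.5
```

step_arm --pt "1 0 0 0.2 0" --pt "1 0 0 0.2 0" --pt "1 0 0 0 0" --pt "1 0 0 0 0"

```text
t: 11.22
tcp_pos: [0.5959, 0.099, 0.2123]
ee_rot: [0.0, 0.997, -0.081, 0.0]
ft_force: [-0.7, 1.2, -1.7]
width: 0.126
finger_force: 58.5
```

step_arm --pt "1 0 0 0.3 0" --pt "1 0 0 0.3 0" --pt "1 0 0 0.2 0" --pt "1 0 0 0 0" --pt "1 0 0 0 0"

```text
t: 11.85
tcp_pos: [0.5959, 0.099, 0.2043]
ee_rot: [-0.0, 0.997, -0.081, 0.0]
ft_force: [0.0, 0.9, -2.1]
width: 0.125
finger_force: 58.5
```

step_arm --pt "1 0 0 0.2 0" --pt "1 0 0 0.2 0" --pt "1 0 0 0 0" --pt "1 0 0 0 0"

```text
t: 12.35
tcp_pos: [0.5959, 0.099, 0.2002]
ee_rot: [0.0, 0.997, -0.081, -0.0]
ft_force: [0.5, -0.5, -3.0]
width: 0.127
finger_force: 58.5
```

step_arm --pt "1 0 0 0.1 0" --pt "1 0 0 0.1 0" --pt "1 0 0 0 0" --pt "1 0 0 0 0"

```text
t: 12.85
tcp_pos: [0.5959, 0.0989, 0.1982]
ee_rot: [0.0, 0.997, -0.081, -0.0]
ft_force: [0.2, -0.4, -2.0]
width: 0.124
finger_force: 58.5
```

step_arm --pt "1 0 0 0.1 0" --pt "1 0 0 0 0" --pt "1 0 0 0 0"

```text
t: 13.22
tcp_pos: [0.596, 0.099, 0.1975]
ee_rot: [-0.0, 0.997, -0.081, 0.0]
ft_force: [-1.6, -1.3, 0.9]
width: 0.123
finger_force: 58.8
```

step_arm --pt "1 0 0 0.1 0" --pt "1 0 0 0 0" --pt "1 0 0 0 0"

```text
t: 13.6
tcp_pos: [0.5959, 0.099, 0.1972]
ee_rot: [0.0, 0.997, -0.081, 0.0]
ft_force: [-4.8, -1.1, 5.3]
width: 0.128
finger_force: 59.6
```

step_arm --pt "1 0 0 0.1 0" --pt "1 0 0 0 0" --pt "1 0 0 0 0"

```text
t: 13.98
tcp_pos: [0.5958, 0.0991, 0.1969]
ee_rot: [0.0, 0.997, -0.081, 0.0]
ft_force: [-5.9, -0.7, 9.8]
width: 0.126
finger_force: 60.2
```

Contact at TCP z 0.1975 puts the lip at about 193.5 mm, which matches the camera fit, so the hook is seated. I'll ease off the load and start sliding left.

step_arm --pt "1 0 0 -0.2 0" --pt "1 0 0 0 0" --pt "1 0 0 0 0"

```text
t: 14.35
tcp_pos: [0.596, 0.099, 0.1974]
ee_rot: [-0.0, 0.997, -0.081, 0.0]
ft_force: [-2.2, -0.7, 2.2]
width: 0.131
finger_force: 59.1
```

step_arm --pt "1 0 -0.3 0 0" --pt "1 0 -0.5 0 0" --pt "1 0 -0.5 0 0" --pt "1 0 -0.5 0 0" --pt "1 0 -0.2 0 0" --pt "1 0 0 0 0"

```text
t: 15.1
tcp_pos: [0.5993, 0.1193, 0.1973]
ee_rot: [-0.0, 0.997, -0.081, 0.0]
ft_force: [-0.5, -1.4, 3.3]
width: 0.127
finger_force: 59.1
```

Sliding freely with light load.

step_arm --pt "1 0 -0.3 0 0" --pt "1 0 -0.5 0 0" --pt "1 0 -0.5 0 0" --pt "1 0 -0.5 0 0" --pt "1 0 -0.5 0 0" --pt "1 0 -0.5 0 0" --pt "1 0 -0.2 0 0" --pt "1 0 0 0 0"

```text
t: 16.1
tcp_pos: [0.604, 0.1489, 0.1973]
ee_rot: [-0.0, 0.997, -0.081, 0.0]
ft_force: [-1.0, -1.9, 3.4]
width: 0.13
finger_force: 59.2
```

step_arm --pt "1 0 -0.3 0 0" --pt "1 0 -0.5 0 0" --pt "1 0 -0.5 0 0" --pt "1 0 -0.5 0 0" --pt "1 0 -0.5 0 0" --pt "1 0 -0.5 0 0" --pt "1 0 -0.2 0 0" --pt "1 0 0 0 0"

```text
t: 17.1
tcp_pos: [0.6088, 0.1786, 0.1973]
ee_rot: [-0.0, 0.997, -0.081, 0.0]
ft_force: [0.7, -1.8, 2.9]
width: 0.126
finger_force: 59.3
```

step_arm --pt "1 0 -0.3 0 0" --pt "1 0 -0.5 0 0" --pt "1 0 -0.5 0 0" --pt "1 0 -0.5 0 0" --pt "1 0 -0.4 0 0" --pt "1 0 -0.2 0 0" --pt "1 0 0 0 0"

```text
t: 17.98
tcp_pos: [0.6127, 0.2021, 0.1973]
ee_rot: [-0.0, 0.997, -0.081, 0.0]
ft_force: [-0.8, -2.1, 3.4]
width: 0.127
finger_force: 59.3
```

step_arm --pt "1 0 -0.1 0 0" --pt "1 0 -0.1 0 0" --pt "1 0 -0.1 0 0" --pt "1 0 0 0 0" --pt "1 0 0 0 0"

```text
t: 18.6
tcp_pos: [0.6132, 0.2047, 0.1973]
ee_rot: [-0.0, 0.997, -0.081, 0.0]
ft_force: [-0.7, -3.9, 3.2]
width: 0.124
finger_force: 59.3
```

step_arm --pt "1 0 -0.1 0 0" --pt "1 0 -0.1 0 0" --pt "1 0 0 0 0" --pt "1 0 0 0 0"

```text
t: 19.1
tcp_pos: [0.6135, 0.2067, 0.1973]
ee_rot: [-0.0, 0.997, -0.081, 0.0]
ft_force: [-0.9, -3.3, 3.7]
width: 0.126
finger_force: 59.3
```

step_arm --pt "1 0 -0.1 0 0" --pt "1 0 0 0 0" --pt "1 0 0 0 0"

```text
t: 19.48
tcp_pos: [0.6136, 0.2076, 0.1973]
ee_rot: [-0.0, 0.997, -0.081, 0.0]
ft_force: [-0.3, -3.7, 3.7]
width: 0.125
finger_force: 59.3
```

step_arm --pt "1 0 -0.1 0 0" --pt "1 0 0 0 0" --pt "1 0 0 0 0"

```text
t: 19.85
tcp_pos: [0.6138, 0.2086, 0.1973]
ee_rot: [-0.0, 0.997, -0.081, 0.0]
ft_force: [-0.8, -4.3, 3.7]
width: 0.13
finger_force: 59.3
```

step_arm --pt "1 0 -0.1 0 0" --pt "1 0 0 0 0" --pt "1 0 0 0 0"

```text
t: 20.23
tcp_pos: [0.6139, 0.2096, 0.1972]
ee_rot: [-0.0, 0.997, -0.081, -0.0]
ft_force: [-0.4, -3.5, 4.5]
width: 0.131
finger_force: 59.3
```

step_arm --pt "1 0 -0.1 0 0" --pt "1 0 0 0 0" --pt "1 0 0 0 0"

```text
t: 20.6
tcp_pos: [0.6139, 0.2098, 0.1973]
ee_rot: [0.001, 0.997, -0.081, -0.0]
ft_force: [-1.5, -4.7, 4.2]
width: 0.126
finger_force: 59.5
```

step_arm --pt "1 0 -0.1 0 0" --pt "1 0 0 0 0" --pt "1 0 0 0 0"

```text
t: 20.98
tcp_pos: [0.6139, 0.2099, 0.1972]
ee_rot: [0.001, 0.997, -0.081, -0.001]
ft_force: [-2.9, -7.1, 5.9]
width: 0.126
finger_force: 59.7
```

Run:
```python
from h import *
save("side","s4",(155,140,255,240),6)
```

```text
(no output)
```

View pics/s4.png

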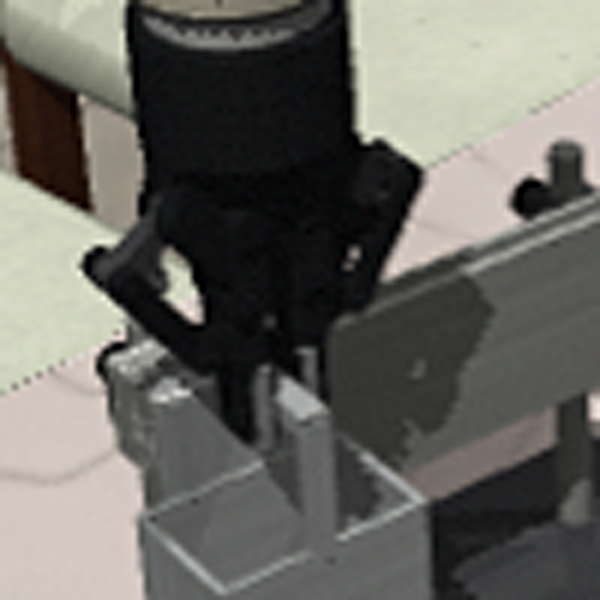

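Contact: the hook is under the keeper and against the end plate (crop 130,370). TCP y stopped at 0.2098 while the force rose. I'll ease the push, release slowly, and go straight up.

step_arm --pt "1 0 0.1 -0.05 0" --pt "1 0 0 0 0" --pt "0.8 0 0 0 0" --pt "0.7 0 0 0 0" --pt "0.6 0 0 0 0" --pt "0.5 0 0 0 0" --pt "0.4 0 0 0 0" --pt "0.4 0 0 0 0" --pt "0.4 0 0 0 0" --newtons 20

```text
t: 22.15
tcp_pos: [0.6141, 0.2105, 0.1978]
ee_rot: [-0.0, 0.997, -0.081, -0.0]
ft_force: [-0.1, 0.1, -0.7]
width: 0.601
finger_force: 0.0
```

step_arm --pt "0.4 0 0 -0.5 0" --pt "0.4 0 0 -1 0" --pt "0.4 0 0 -2 0" --pt "0.4 0 0 -3 0" --pt "0.4 0 0 -3 0" --pt "0.4 0 0 -2 0" --pt "0.4 -3 2 -1 0" --pt "0.4 -4 4 0 0" --pt "0.4 -4 4 0 0" --pt "0.4 -3 4 0 0" --pt "0.4 0 3 0 0" --pt "0.4 0 0 0 0"

```text
t: 23.65
tcp_pos: [0.4485, 0.0633, 0.3247]
ee_rot: [0.0, 0.997, -0.083, 0.002]
ft_force: [0.7, 0.6, 0.0]
width: 0.599
finger_force: 0.0
```

Run:
```python
from h import *
save("side","s5",(150,140,290,290),4); save("top","t5",(170,130,330,220),2)
a=cv2.imread("pics/s5.png")[:600,:480];b=cv2.imread("pics/t5.png")
im=np.zeros((600,800,3),np.uint8); im[:,:480]=a; im[:180,480:]=cv2.convertScaleAbs(b,alpha=1.5)
cv2.imwrite("pics/g5.png",im)
```

```text
(no output)
```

View pics/g5.png

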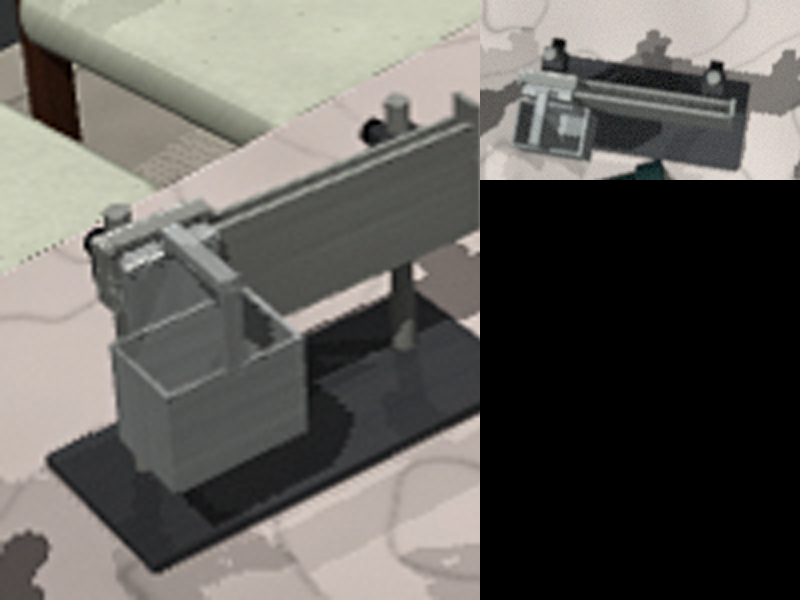

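The caddy hangs free, with its hook under the keeper (side crop 150,245) and against the left end plate. The gripper is clear.

```bash
python3 -c "
from workcell import env
print(env.hand_in())"
```

```text
the job is handed in; nothing more can be done
None
```

The hooked caddy hangs seated on the rail under the keeper strip, up against the left end plate. It has been released with the gripper clear, and the job was handed in at about 24 s of the 64 s allowed.

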